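# Shut the bench air valve under its sliding cover

### The job

Shut off the bench's compressed air: with the fingertips push the valve box's sliding cover along its channel, all the way to the other end of the box, and then push the long round-ended lever that this uncovers a quarter turn clockwise, fully to its stop, so that it lies across its pipe. Only push: do not lift or tip the cover, and leave the cover at the far end when you finish. Do not turn the small T-handle valve beside the lever, and leave the tin, the hammer and the pad where they are.

Things in the scene. Friction and masses are not known exactly. Their poses are not given: they have to be found in the camera images.
- valve_box: Fixed grey steel box, 210 (x) x 570 (y) x 84 mm high, own y along its length. Origin: centre of its underside, on the bench. The -y half is an opening (x -83 to 83, y -260 to -5 mm, floor 4 mm above the bench) with two valves side by side; the +y half has a fixed deck, top 70 mm above the bench.
- box_mid (a point): Middle of the box, 70 mm above the bench: the level of the ledges and deck on which the cover slides along the box's y. Side guides (from x = +/-97 mm outward) and end walls (inner faces at y = +/-275 mm) rise to 84 mm above the bench.
- cover: Loose flat metal plate, 190 (x) x 270 (y) x 5 mm, about 0.45 kg, in the box's channel with 2 mm play each side; axes nearly as the box's. Origin: centre of its underside, 70 mm above the bench. At the start at box y about -133 mm, over the opening; at the far end about +140 mm, against the end wall. Sliding takes about 2 to 7 N.
- rib_top (a point): Middle of the top edge of the upright rib across the cover's middle, 32 mm above the cover's origin (102 mm above the bench). The rib is 100 mm (x) x 8 mm (y); push its flat face towards +y of the box. A foot strip 30 mm wide (y) at its base rises to 8 mm above the cover's origin.
- lever_pivot (a point): Turning axis (vertical) of the long lever to be shut, at the lever's half height, 53 mm above the bench. It is at box x = +20 mm and box y = -190 or -95 mm: the two valves swap places.
- lever_end (a point): Centre of the long lever's round end, 60 mm from the pivot, 53 mm above the bench: a disc of 24 mm diameter; the shank is 12 mm wide, both 14 mm deep (46 to 60 mm above the bench, 10 mm below the cover). Plain steel. Pipes and valve bodies below reach 38 mm above the bench, the stem under the pivot reaches the lever.
- lever (a joint): Angle of the long lever, rad. 0 (open): it points from the pivot to -x of the box, along its pipe. Grows clockwise seen from above to 1.571 (shut, hard stop): it points to +y of the box, across its pipe. Starts between 0 and 0.35. It stays where it is left; turning takes about 0.15 N m (3 to 4 N at 45 mm from the pivot).
- tee_mid (a point): Centre of the small T-handle of the other valve, 53 mm above the bench, at box x = +50 mm and box y = -95 or -190 mm (the place the lever does not have). The handle is a bar 40 x 10 x 14 mm, along the box's x axis. Not to be turned.
- tee (a joint): Angle of the small T-handle, rad; 0 at the start, must stay so.
- tin: Bystander: copper tin, 72 mm diameter, 85 mm high, with thin sticks in it up to 150 mm; stands beyond the box. Origin: centre of its underside.
- hammer: Bystander: hammer lying on the bench beyond the box, roughly parallel to the box's long side, about 0.26 m long. Origin: underside, near the middle of its length.
- pad: Bystander: wooden block with a steel plate on top, 85 x 85 x 28 mm, on the robot's side of the box. Origin: centre of its underside.

How it is judged:
By the outcome, as a careful person would: the job done as asked, in the order asked, and still so for the second after the job is handed in, with the robot touching nothing.
It also fails if it takes over 51 s, if anything falls off the work surface, if the arm or the gripper's body presses on something with over 40 N, if the wrist force passes 120 N, or if a joint passes its speed limit or range.

### The arm

A 6-joint arm with a two-finger parallel gripper is mounted at the origin on the work surface. World frame = base frame: x ahead of the robot, y to its left, z up, the work surface at z = 0. Lengths are in m, angles in degrees, forces in N, time in s.
With the tool pointing down it reaches from about 0.3 to 0.825 m from the base axis. Payload 5.4 kg.
Tool frame: the origin (TCP) lies between the finger pads; the fingertips stand ahead of it and the grasp point (between the pads) lies 5 mm behind it (robot.tips_ahead is the z of the fingertips in the tool frame, in m); z points along the fingers, y is the line along which they close (so a half turn about z gives the same grasp; the last joint's range is limited). The gripper opens to 92 mm and grips with 3 to 60 N. Pads are 20 mm wide; open, the fingers measure 128 mm over their backs; the gripper's body (75 mm by 189 mm) begins 69 mm behind the grasp point.
Start: joints at [56.316, 9.076, 91.501, -0, 79.423, -12.038], TCP at [0.212, 0.534, 0.229] pointing down, gripper open.
Joint ranges: [-166.64, 166.64], [-54.1, 131.32], [10.49, 154.53], [-73.88, 253.88], [9.74, 151.15], [-171.62, 171.62]. Speed limits (degrees/s): [147.25, 147.25, 180, 180, 180, 180].

### API

Orientations are given as a 3x3 rotation matrix whose columns are the frame's x, y, z axes.
In Python, from station import robot, optics gives the robot as it stands.
- The arm moves only by the tool drive_tool, never from a script. Its argument "plan" is a list that holds one entry, the list of rows, each a list of 6 numbers: the shift along the tool's x, y, z in cm, then the turn, a rotation vector about the tool's x, y, z in degrees. In form: [[[x, y, z, wx, wy, wz], ...]]. A call has 1 to 20 rows; each row is the pose to reach, as a shift and turn from the pose commanded when the call began, along the tool's axes at that moment; what a row does not reach only later rows make up. A row lasts 1/12 s, in which the tool goes at most 41.7 mm and 7.16 degrees, less where a joint would pass 70% of its speed; a pose out of reach is approached as far as the arm can. A call with a gripper value outside its range is refused whole. "claw" is the opening, from 0 (shut) to 1 (fully open), set as the call begins (left out, the last holds). The fingers move at their own pace and stop on an object; "force" is the grip in N (left out, the last holds). Time passes only in rows, so rows that repeat a pose let the fingers close. It gives the time, the measured TCP pose, the force, the opening and the grip force at its end, in the units of the state.
- robot.sense(): the state, without advancing time (a new reading comes with each control period).
- optics.camera(name): name is "side" or "top" or "wrist"; returns the picture (400x640x3 uint8, red, green, blue); there is no depth.
- optics.camera_params(name): a dict with "camera_matrix" (3x3 intrinsics, pixels), "cam_to_world" (4x4, takes a point from camera to world coordinates); the wrist camera has in their place "mount" (4x4, takes a point from camera to tool coordinates, whose origin is the TCP and whose axes are the flange's). Camera axes: x right, y down, z forward; pixel columns grow to the right and rows downward; lengths in m; the calibration is good to about 2 mm. The wrist camera is an equidistant fisheye: a pixel r from the principal point sees the ray r / f radians off the axis. A picture is of the moment at which its call begins: read the wrist's pose just before it. camera_params takes no time and is no camera call.
- robot.close_job(): hands the job in; it is judged then, once.
Trained networks look in the newest picture that a camera, given by its name, has taken for a name from the list of things; names that differ only in an ending like _2 or _b are one class to them, and where a whole thing is asked for, a point or a joint stands for the part that bears it (a point fixed in the world has none). Each returns a list of dicts, best first, with "p" (0 to 1); they miss things now and then, are a little off and sometimes report something else, mostly with a low value. They report only what shows in the picture. A call takes as long as a camera call.
- optics.find_in(camera, label): "at" ([column, row] in pixels, amid what is visible of it).
- optics.trace(camera, label): "region" (400x640 bool, what is visible of it) and "at" ([column, row] in pixels, amid what is visible of it).
The state is a dict: "clock": time; "qpos": joint angles; "qd": joint speeds; "joint_efforts": joint torques, N m; "tool_pos": TCP position; "orientation": TCP orientation; "contact_force": force on the tool from outside, world axes, zero at the start; "wrist_torque": the same for the moment, N m; "opening": finger opening in m; "gripper_force": force on a finger pad.
Only numpy, scipy, OpenCV 4.12 (cv2) and the standard library are available. Lean on these libraries where they do the work, as an engineer would, in place of code of your own. Each camera call takes 0.05 s, during which the arm holds its last target. There are 200 camera calls.

## Working session

There is one attempt and no reset: what is moved stays moved. The work goes in short steps, Python scripts to look and compute and a tool call to move; the robot and the scene stay as the last step left them, time stands still between calls to the robot, and variables do not carry over. Pictures are saved under pics/ and viewed, at most 10 in all, crops included, and the job is handed in when it is done.

Besides the shell and the picture viewer there is one more tool, called after "Emit:" in YAML: its name, and indented under it one key for each argument. drive_tool: Moves the arm, as the interface text tells. Its arguments: {"type":"object","properties":{"plan":{"type":"array"},"claw":{"type":"number"},"force":{"type":"number"}},"required":["plan"]}

```bash
mkdir -p pics; ls
python3 - <<'E'
from station import robot, optics
import cv2,numpy as np
s=robot.sense(); print(s['clock'],s['tool_pos'],s['orientation'],s['opening'],robot.tips_ahead)
for c in ['top','side']:
    im=optics.camera(c); cv2.imwrite(f'pics/{c}0.png',im[:,:,::-1])
    p=optics.camera_params(c); print(c,p)
    for l in ['valve_box','cover','rib_top','tin','hammer','pad']:
        print(l,[(np.round(d['at']),round(d['p'],2)) for d in optics.find_in(c,l)[:2]])
E
```

```text
pics
0.0 [0.21179524 0.53394491 0.22766507] [[-9.29469230e-01  3.68898369e-01 -9.71291692e-04]
 [ 3.68899477e-01  9.29468110e-01 -1.48581575e-03]
 [ 3.54669647e-04 -1.73932902e-03 -9.99998424e-01]] 0.09174058367116796 0.014
top {'camera_matrix': array([[503.59775189,   0.        , 316.89961324],
       [  0.        , 503.59775189, 202.87046051],
       [  0.        ,   0.        ,   1.        ]]), 'cam_to_world': array([[-2.15893779e-02, -9.92393378e-01,  1.21199347e-01,
         4.78116982e-01],
       [-9.99765602e-01,  2.16271092e-02, -1.00427505e-03,
         2.82295547e-02],
       [-1.62455559e-03, -1.21192620e-01, -9.92627679e-01,
         1.04125142e+00],
       [ 0.00000000e+00,  0.00000000e+00,  0.00000000e+00,
         1.00000000e+00]])}
valve_box [(array([245., 231.]), 0.96)]
cover [(array([379., 226.]), 0.83)]
rib_top [(array([378., 229.]), 0.89)]
tin [(array([230., 131.]), 0.78)]
hammer [(array([344., 136.]), 0.79)]
pad [(array([242., 323.]), 0.68), (array([378., 226.]), 0.24)]
side {'camera_matrix': array([[373.58697973,   0.        , 324.01848342],
       [  0.        , 373.58697973, 194.87915786],
       [  0.        ,   0.        ,   1.        ]]), 'cam_to_world': array([[ 0.85774152, -0.34093685,  0.38476168,  0.23672149],
       [-0.51395417, -0.5520724 ,  0.65655707, -0.56723424],
       [-0.0114282 , -0.76090612, -0.64876133,  0.67567796],
       [ 0.        ,  0.        ,  0.        ,  1.        ]])}
valve_box [(array([301., 202.]), 0.75), (array([218., 212.]), 0.32)]
cover [(array([338., 241.]), 0.73)]
rib_top [(array([340., 240.]), 0.8)]
tin [(array([338., 145.]), 0.59)]
hammer [(array([392., 210.]), 0.6), (array([338., 145.]), 0.39)]
pad [(array([218., 210.]), 0.67)]
```

View pics/top0.png

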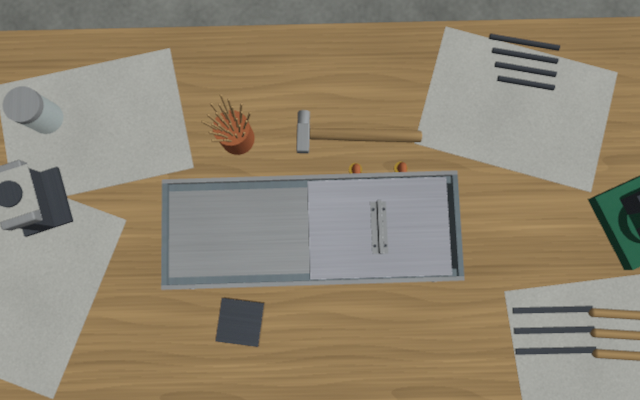

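```bash
cat > h.py <<'E'
from station import robot, optics
import cv2,numpy as np
def ray(c,px,z):
    p=optics.camera_params(c);T=p['cam_to_world']
    d=T[:3,:3]@np.linalg.inv(p['camera_matrix'])@[px[0],px[1],1]
    return T[:3,3]+d*(z-T[2,3])/d[2]
E
python3 - <<'E'
from h import *
im=optics.camera('top')
for l,z in [('valve_box',.084),('cover',.075),('rib_top',.102)]:
    t=optics.trace('top',l)[0]; m=t['region'].astype(np.uint8)
    r=cv2.minAreaRect(cv2.findNonZero(m)); b=cv2.boxPoints(r)
    print(l,t['p'],m.sum(),np.round(b)); P=np.array([ray('top',q,z) for q in b]);print(P.round(3).tolist(),P.mean(0))
print(ray('top',(378,229),.102), ray('side',(340,240),.102))
E
```

```text
valve_box 0.69 18545 [[158. 179.]
 [459. 170.]
 [462. 280.]
 [161. 289.]]
[[0.648, 0.333, 0.084], [0.654, -0.248, 0.084], [0.444, -0.243, 0.084], [0.439, 0.323, 0.084]] [0.54606729 0.04126653 0.084     ]
cover 0.89 13878 [[306. 180.]
 [449. 176.]
 [452. 275.]
 [309. 280.]]
[[0.641, 0.047, 0.075], [0.643, -0.23, 0.075], [0.452, -0.225, 0.075], [0.449, 0.045, 0.075]] [ 0.54640721 -0.09091784  0.075     ]
rib_top 0.68 13792 [[306. 180.]
 [448. 176.]
 [451. 275.]
 [309. 279.]]
[[0.636, 0.046, 0.102], [0.639, -0.221, 0.102], [0.454, -0.217, 0.102], [0.452, 0.044, 0.102]] [ 0.54526374 -0.08682886  0.102     ]
[ 0.54118627 -0.08569135  0.102     ] [ 0.53107015 -0.12766396  0.102     ]
```

The top view shows the box's deck on the left (world +y) and the cover on the right, with the rib at about (379,228). The box corners are at about (162,181), (458,172), (463,279) and (163,288), so box +y is roughly world +y.

Run:
```python
from h import *
P=np.array([ray('top',q,.084) for q in [(162,181),(458,172),(463,279),(163,288)]]);print(P.round(4),P.mean(0))
dy=(P[0]-P[1]+P[3]-P[2]);print(np.degrees(np.arctan2(dy[1],dy[0])),np.linalg.norm(dy)/2)
for q in [(378.5,201),(380,254)]: print(ray('top',q,.102))
for q in [(307,180),(309,280),(452,275),(448,177)]: print(ray('top',q,.075))
im=optics.camera('top');cv2.imwrite('pics/c.png',cv2.resize(im[160:300,150:480,::-1],None,fx=2.4,fy=2.4,interpolation=2))
```

```text
[[ 0.6439  0.3246  0.084 ]
 [ 0.649  -0.2461  0.084 ]
 [ 0.4449 -0.2441  0.084 ]
 [ 0.4403  0.3196  0.084 ]] [0.54455199 0.0384929  0.084     ]
90.48853185503775 0.5672249275174386
[ 0.59381734 -0.08854228  0.102     ]
[ 0.49469227 -0.08771572  0.102     ]
[0.64129005 0.04552328 0.075     ]
[0.44901562 0.04542122 0.075     ]
[ 0.4525541  -0.22625154  0.075     ]
[ 0.6412041  -0.22868215  0.075     ]
```

View pics/c.png

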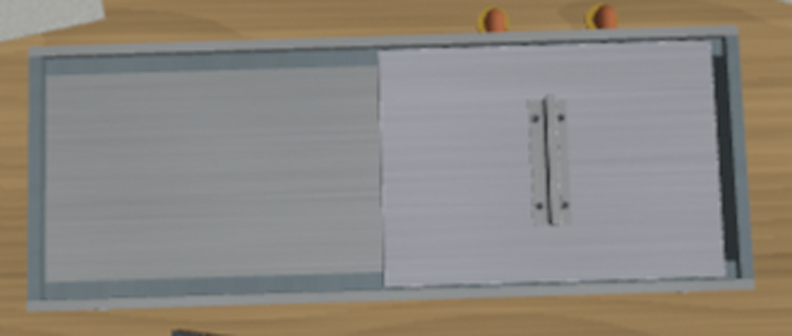

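View pics/side0.png

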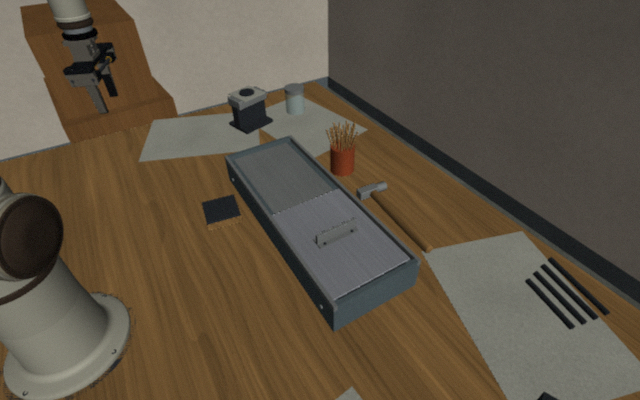

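The close view and the side view agree with this layout: cover over the -y (right) half, rib upright in its middle, and a clear run for the arm. The box centre is about (0.5446, 0.0385) with yaw +0.5°, and the rib is at y≈-0.088. I'll move behind the rib, with the fingers lined up along its width.

Emit:
drive_tool:
  plan:
    - [[-55.6, -49.9, 3.5, 0, 0, 67.8], [-55.6, -49.9, 3.5, 0, 0, 67.8], [-55.6, -49.9, 3.5, 0, 0, 67.8], [-55.6, -49.9, 3.5, 0, 0, 67.8], [-55.6, -49.9, 3.5, 0, 0, 67.8], [-55.6, -49.9, 3.5, 0, 0, 67.8], [-55.6, -49.9, 3.5, 0, 0, 67.8], [-55.6, -49.9, 3.5, 0, 0, 67.8], [-55.6, -49.9, 3.5, 0, 0, 67.8], [-55.6, -49.9, 3.5, 0, 0, 67.8], [-55.6, -49.9, 3.5, 0, 0, 67.8], [-55.6, -49.9, 3.5, 0, 0, 67.8], [-55.6, -49.9, 3.5, 0, 0, 67.8], [-55.6, -49.9, 3.5, 0, 0, 67.8], [-55.6, -49.9, 3.5, 0, 0, 67.8], [-55.6, -49.9, 3.5, 0, 0, 67.8], [-55.6, -49.9, 3.5, 0, 0, 67.8], [-55.6, -49.9, 3.5, 0, 0, 67.8], [-55.6, -49.9, 3.5, 0, 0, 67.8], [-55.6, -49.9, 3.5, 0, 0, 67.8]]
  claw: 0.43

```text
clock: 2.62
tool_pos: [0.545, -0.136, 0.193]
orientation: [[-0.007, 1.0, -0.001], [1.0, 0.007, 0.001], [0.001, -0.001, -1.0]]
contact_force: [0.0, -0.6, 0.4]
opening: 0.0394
gripper_force: 0.0
```

Emit:
drive_tool:
  plan:
    - [[0, 0, 4, 0, 0, 0], [0, 0, 8, 0, 0, 0], [0, 0, 9.2, 0, 0, 0], [0, 0, 9.2, 0, 0, 0], [1.5, 0, 9.2, 0, 0, 0], [2.5, 0, 9.2, 0, 0, 0], [3.2, 0, 9.2, 0, 0, 0], [3.8, 0, 9.2, 0, 0, 0], [4.4, 0, 9.2, 0, 0, 0], [5.0, 0, 9.2, 0, 0, 0], [5.6, 0, 9.2, 0, 0, 0], [5.6, 0, 9.2, 0, 0, 0]]

```text
clock: 3.62
tool_pos: [0.5453, -0.0779, 0.1029]
orientation: [[-0.01, 1.0, 0.003], [1.0, 0.01, -0.001], [-0.001, 0.003, -1.0]]
contact_force: [0.0, -0.9, 1.2]
opening: 0.0395
gripper_force: 0.5
```

Run:
```python
from h import *
im=optics.camera('top');cv2.imwrite('pics/d.png',cv2.resize(im[100:320,150:480,::-1],None,fx=2.4,fy=2.4))
for l in ['cover','rib_top']:print(l,[(np.round(d['at']),round(d['p'],2)) for d in optics.find_in('top',l)[:2]])
print(robot.sense()['contact_force'])
```

```text
cover [(array([326., 231.]), 0.74)]
rib_top [(array([326., 230.]), 0.68)]
[ 0.66018928 -0.33736804 -1.05071966]
```

View pics/d.png

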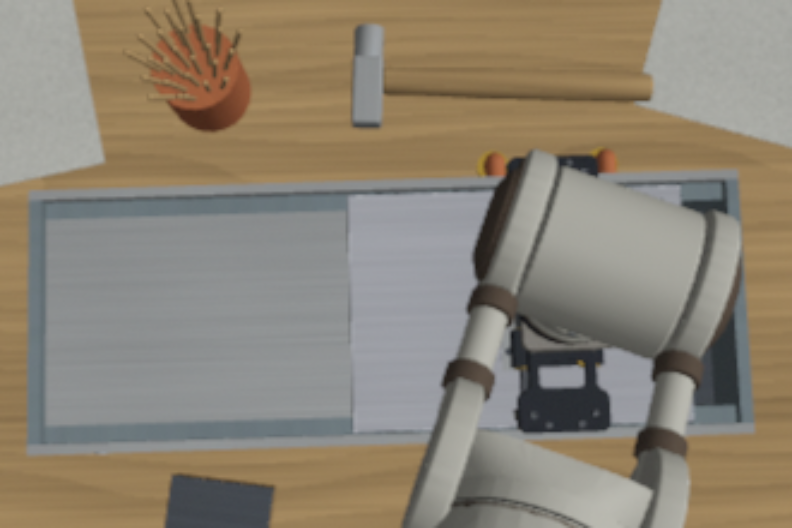

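The cover has moved about 25 mm with the finger pair, flat in the channel; its left edge is now at about (349,310) in the crop. I'll keep pushing.

Emit:
drive_tool:
  plan:
    - [[0.8, 0, 0.1, 0, 0, 0], [1.9, 0, 0.1, 0, 0, 0], [3, 0, 0.1, 0, 0, 0], [4.2, 0, 0.1, 0, 0, 0], [5.4, 0, 0.1, 0, 0, 0], [6.6, 0, 0.1, 0, 0, 0], [7.8, 0, 0.1, 0, 0, 0], [9, 0, 0.1, 0, 0, 0], [10.2, 0, 0.1, 0, 0, 0], [11.4, 0, 0.1, 0, 0, 0], [12.6, 0, 0.1, 0, 0, 0], [13.8, 0, 0.1, 0, 0, 0], [15, 0, 0.1, 0, 0, 0], [16.2, 0, 0.1, 0, 0, 0], [17.4, 0, 0.1, 0, 0, 0], [18.6, 0, 0.1, 0, 0, 0], [19.8, 0, 0.1, 0, 0, 0], [20.8, 0, 0.1, 0, 0, 0], [21.4, 0, 0.1, 0, 0, 0], [21.8, 0, 0.1, 0, 0, 0]]

```text
clock: 5.43
tool_pos: [0.5418, 0.1404, 0.1004]
orientation: [[-0.011, 1.0, -0.001], [1.0, 0.011, -0.0], [-0.0, -0.001, -1.0]]
contact_force: [0.0, -5.5, 2.9]
opening: 0.039
gripper_force: 2.4
```

Emit:
drive_tool:
  plan:
    - [[0.3, 0, 0, 0, 0, 0], [0.6, 0, 0, 0, 0, 0], [0.9, 0, 0, 0, 0, 0], [1.2, 0, 0, 0, 0, 0], [1.5, 0, 0, 0, 0, 0], [1.8, 0, 0, 0, 0, 0], [2.1, 0, 0, 0, 0, 0], [2.1, 0, 0, 0, 0, 0]]

```text
clock: 6.1
tool_pos: [0.5418, 0.1613, 0.1004]
orientation: [[-0.01, 1.0, -0.0], [1.0, 0.01, 0.001], [0.001, -0.0, -1.0]]
contact_force: [0.7, -1.0, 1.0]
opening: 0.0399
gripper_force: 0.6
```

Push gently until the force shows the end wall.

Emit:
drive_tool:
  plan:
    - [[0.15, 0, 0, 0, 0, 0], [0.3, 0, 0, 0, 0, 0], [0.45, 0, 0, 0, 0, 0], [0.6, 0, 0, 0, 0, 0], [0.6, 0, 0, 0, 0, 0]]

```text
clock: 6.52
tool_pos: [0.5417, 0.1669, 0.1004]
orientation: [[-0.01, 1.0, -0.0], [1.0, 0.01, 0.0], [0.0, -0.0, -1.0]]
contact_force: [-0.3, -1.9, 1.4]
opening: 0.0393
gripper_force: 1.0
```

Emit:
drive_tool:
  plan:
    - [[0.15, 0, 0, 0, 0, 0], [0.3, 0, 0, 0, 0, 0], [0.45, 0, 0, 0, 0, 0], [0.6, 0, 0, 0, 0, 0], [0.6, 0, 0, 0, 0, 0]]

```text
clock: 6.93
tool_pos: [0.5416, 0.1677, 0.1005]
orientation: [[-0.011, 1.0, -0.002], [1.0, 0.011, -0.01], [-0.01, -0.002, -1.0]]
contact_force: [-2.8, -21.1, 4.3]
opening: 0.0393
gripper_force: 10.3
```

Emit:
drive_tool:
  plan:
    - [[-0.8, 0, 0, 0, 0, 0], [-1.8, 0, 0, 0, 0, 0], [-2, 0, -3, 0, 0, 0], [-2, 0, -6, 0, 0, 0], [-2, 0, -8, 0, 0, 0], [-2, 0, -8, 0, 0, 0]]
  claw: 0

```text
clock: 7.43
tool_pos: [0.5451, 0.1531, 0.1859]
orientation: [[-0.01, 1.0, 0.009], [1.0, 0.01, 0.002], [0.002, 0.009, -1.0]]
contact_force: [0.9, -1.0, 0.2]
opening: 0.0019
gripper_force: 0.0
```

Run:
```python
from h import *
im=optics.camera('top');cv2.imwrite('pics/e.png',cv2.resize(im[160:300,150:480,::-1],None,fx=2.4,fy=2.4,interpolation=2))
for l,z in [('cover',.075),('lever_pivot',.053),('lever_end',.053),('tee_mid',.053)]:
  for d in optics.find_in('top',l)[:2]: print(l,np.round(d['at']),round(d['p'],2),ray('top',d['at'],z).round(4))
```

```text
cover [275. 252.] 0.68 [0.5041 0.1097 0.075 ]
lever_pivot [407. 234.] 0.8 [ 0.533  -0.1489  0.053 ]
lever_end [405. 237.] 0.7 [ 0.5268 -0.1443  0.053 ]
tee_mid [358. 204.] 0.63 [ 0.5953 -0.0545  0.053 ]
```

View pics/e.png

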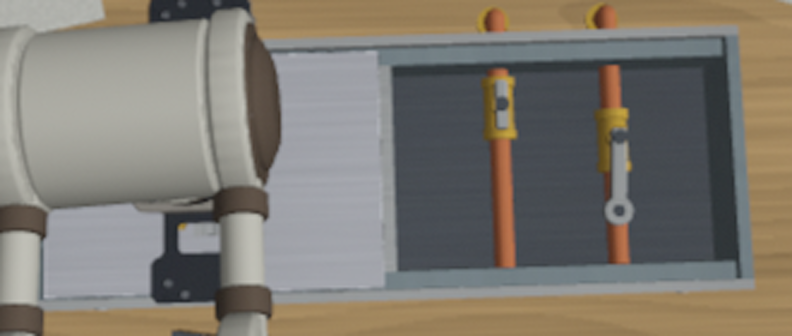

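The cover is at the far end: its near edge is at crop (383,60–285) and the opening is clear. The lever is the right valve, pivot at crop (619,136) and end at (619,210), so its pivot is at box y -190. The T-handle is at (502,103), at y -95.

Run:
```python
from h import *
f=lambda u,v:(150+(u+.5)/2.4-.5,160+(v+.5)/2.4-.5)
for n,q,z in [('piv',(619,136),.06),('end',(619,210),.06),('tee',(502,103),.06),('c1',(378,55),.075),('c2',(385,288),.075)]: print(n,ray('top',f(*q),z).round(4))
# box model
R=np.array([[1,-.0085],[.0085,1]]);c=np.array([.5446,.0385])
for b in [(20,-190),(50,-95),(-83,-260),(0,5)]: print(b,(c+R@np.array(b)/1000).round(4))
```

```text
piv [ 0.5675 -0.1496  0.06  ]
end [ 0.5074 -0.147   0.06  ]
tee [ 0.5966 -0.0551  0.06  ]
c1 [0.6361 0.0452 0.075 ]
c2 [0.4495 0.0433 0.075 ]
(20, -190) [ 0.5662 -0.1513]
(50, -95) [ 0.5954 -0.0561]
(-83, -260) [ 0.4638 -0.2222]
(0, 5) [0.5446 0.0435]
```

Emit:
drive_tool:
  plan:
    - [[-4, -0.5, 0, 0, 0, 0], [-8, -1, 0, 0, 0, 0], [-12, -1.5, 0, 0, 0, 0], [-16, -2, 0, 0, 0, 0], [-20, -2.5, 0, 0, 0, 0], [-24, -3, 0, 0, 0, 0], [-28, -3.5, 0, 0, 0, 0], [-31, -4, 0, 0, 0, 0], [-33.5, -4.2, 0, 0, 0, 0], [-33.8, -4.2, 0, 0, 0, 0], [-33.8, -4.2, 0, 0, 0, 0], [-33.8, -4.2, 0, 0, 0, 0]]
  claw: 0

```text
clock: 8.68
tool_pos: [0.5029, -0.1848, 0.1795]
orientation: [[-0.01, 1.0, -0.002], [1.0, 0.01, 0.002], [0.002, -0.002, -1.0]]
contact_force: [0.7, -0.5, -0.1]
opening: 0.0005
gripper_force: 0.0
```

Run:
```python
from h import *
s=robot.sense();print(s['tool_pos'],s['orientation'][:,0],s['opening'],s['contact_force'])
```

```text
[ 0.50289993 -0.18476379  0.17946284] [-0.00968979  0.99995124  0.00190618] 0.0004703815827498061 [ 0.70318166 -0.52107488 -0.0804546 ]
```

Emit:
drive_tool:
  plan:
    - [[0, 0, 3, 0, 0, 0], [0, 0, 6, 0, 0, 0], [0, 0, 8.5, 0, 0, 0], [0, 0, 10, 0, 0, 0], [0, 0, 11, 0, 0, 0], [0, 0, 11.6, 0, 0, 0], [0, 0, 11.6, 0, 0, 0], [0, 0, 11.6, 0, 0, 0]]

```text
clock: 9.35
tool_pos: [0.5039, -0.1856, 0.0653]
orientation: [[-0.01, 1.0, 0.001], [1.0, 0.01, -0.0], [-0.0, 0.001, -1.0]]
contact_force: [0.2, 0.2, 0.8]
opening: 0.0003
gripper_force: 0.0
```

Emit:
drive_tool:
  plan:
    - [[0.7, 0, 0, 0, 0, 0], [1.3, 0, 0, 0, 0, 0], [2, -0.1, 0, 0, 0, 0], [2.7, -0.1, 0, 0, 0, 0], [3.4, 0, 0, 0, 0, 0], [4.1, 0.2, 0, 0, 0, 0], [4.7, 0.5, 0, 0, 0, 0], [5.25, 0.9, 0, 0, 0, 0], [5.75, 1.3, 0, 0, 0, 0], [6.2, 1.8, 0, 0, 0, 0], [6.5, 2.3, 0, 0, 0, 0], [6.8, 2.8, 0, 0, 0, 0], [6.8, 2.8, 0, 0, 0, 0]]

```text
clock: 10.43
tool_pos: [0.5306, -0.1159, 0.0639]
orientation: [[-0.01, 1.0, -0.002], [1.0, 0.01, 0.002], [0.002, -0.002, -1.0]]
contact_force: [-1.1, 1.0, -0.0]
opening: 0.0006
gripper_force: 0.9
```

Emit:
drive_tool:
  plan:
    - [[0.1, 0.3, 0, 0, 0, 0], [0.2, 0.6, 0, 0, 0, 0], [0.2, 0.8, 0, 0, 0, 0], [0.2, 1.0, 0, 0, 0, 0], [0.2, 1.0, 0, 0, 0, 0]]

```text
clock: 10.85
tool_pos: [0.5403, -0.115, 0.064]
orientation: [[-0.01, 1.0, -0.001], [1.0, 0.01, 0.001], [0.001, -0.001, -1.0]]
contact_force: [-5.1, 2.5, -0.2]
opening: 0.0003
gripper_force: 1.6
```

Emit:
drive_tool:
  plan:
    - [[0, 0.2, 0, 0, 0, 0], [0, 0.4, 0, 0, 0, 0], [0, 0.5, 0, 0, 0, 0], [0, 0.6, 0, 0, 0, 0], [0, 0.6, 0, 0, 0, 0]]

```text
clock: 11.27
tool_pos: [0.5462, -0.1148, 0.0641]
orientation: [[-0.009, 1.0, -0.001], [1.0, 0.009, 0.002], [0.002, -0.001, -1.0]]
contact_force: [-4.4, 3.1, -0.8]
opening: 0.0005
gripper_force: 2.0
```

Emit:
drive_tool:
  plan:
    - [[0, 0.15, 0, 0, 0, 0], [0, 0.3, 0, 0, 0, 0], [0, 0.45, 0, 0, 0, 0], [0, 0.6, 0, 0, 0, 0], [0, 0.6, 0, 0, 0, 0]]

```text
clock: 11.68
tool_pos: [0.5473, -0.1146, 0.0639]
orientation: [[-0.011, 1.0, -0.014], [1.0, 0.011, 0.003], [0.003, -0.014, -1.0]]
contact_force: [-23.1, 1.5, 15.1]
opening: 0.0004
gripper_force: 12.2
```

That is firm contact with the stop. I'll back off, lift and check.

Emit:
drive_tool:
  plan:
    - [[0, -0.5, 0, 0, 0, 0], [-0.2, -1.5, 0, 0, 0, 0], [-0.5, -2.2, 0, 0, 0, 0], [-0.5, -2.2, -3, 0, 0, 0], [-0.5, -2.2, -7, 0, 0, 0], [-0.5, -2.2, -11, 0, 0, 0], [-0.5, -2.2, -15, 0, 0, 0], [4, -2.2, -16, 0, 0, 0], [8, -2.2, -16, 0, 0, 0], [12, -2.2, -16, 0, 0, 0], [16, -2.2, -16, 0, 0, 0], [20, -2.2, -16, 0, 0, 0], [24, -2.2, -16, 0, 0, 0], [28, -2.2, -16, 0, 0, 0], [32, -2.2, -16, 0, 0, 0], [36, -2.2, -16, 0, 0, 0], [36, -2.2, -16, 0, 0, 0]]

```text
clock: 13.1
tool_pos: [0.5271, 0.2507, 0.2253]
orientation: [[-0.015, 1.0, 0.003], [1.0, 0.015, 0.004], [0.004, 0.003, -1.0]]
contact_force: [0.7, 0.5, -0.9]
opening: 0.0001
gripper_force: 0.0
```

Run:
```python
from h import *
im=optics.camera('top');cv2.imwrite('pics/g.png',cv2.resize(im[100:350,150:480,::-1],None,fx=2.4,fy=2.4,interpolation=2))
```

```text
(no output)
```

View pics/g.png

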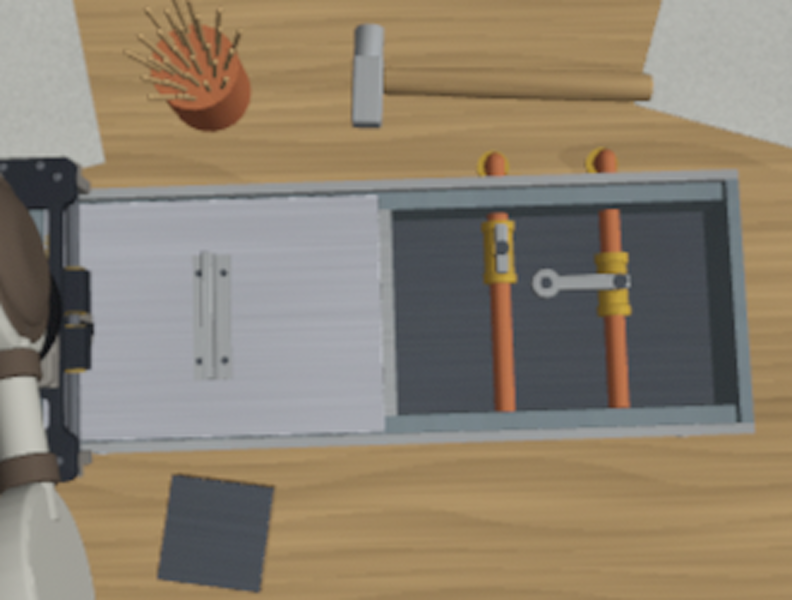

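The lever now lies parallel to the box's long edges, from pivot (620,281) to end (546,283), so it is across its pipe. The T-handle at (502,248), the tin, the hammer and the pad haven't moved, and the cover is still at the far end.

```bash
python3 -c "
from station import robot
print(robot.close_job())"
```

```text
the job is handed in; nothing more can be done
None
```

The air is shut off and the job handed in at about 13 s: the cover is against the far end wall, the lever is at its stop across its pipe, and the T-handle, tin, hammer and pad haven't moved.

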